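# Hang the boxed book light on the counter carousel

### The arm

A 6-joint arm with a two-finger parallel gripper is mounted at the origin on the work surface. World frame = base frame: x ahead of the robot, y to its left, z up, the work surface at z = 0. Lengths are in m, angles in rad, forces in N, time in s.
With the tool pointing down it reaches from about 0.35 to 0.775 m from the base axis. Payload 5.5 kg.
Tool frame: the origin (TCP) lies at the very end of the fingers, on their centre line; the grasp point (between the pads) lies env.hold_point_z behind it (env.hold_point_z is the distance from the TCP to the grasp point, in m); z points along the fingers, y is the line along which they close (so a half turn about z gives the same grasp; the last joint's range is limited). The gripper opens to 85 mm and grips with 20 to 120 N. Pads are 22 mm wide; open, the fingers measure 114 mm over their backs; the gripper's body (76 mm by 85 mm) begins 54 mm behind the grasp point. The pads swing forward as they close: fully open they stand 13 mm farther back than shut.
Start: joints at [-1.26, 0.313, 0.046, 1.304, 0, 1.431], TCP at [0.251, -0.518, 0.231] pointing down, gripper open.
Joint ranges: [-2.76, 2.76], [-0.86, 1.69], [-1.03, 1.26], [-2.2, 2.34], [-1.47, 1.5], [-3.14, 3.14]. Speed limits (rad/s): [2.57, 2.57, 3.14, 3.14, 3.14, 3.14].

### API

Orientations are given as a unit quaternion [w, x, y, z].
In Python, from workcell import env gives the robot as it stands.
- The arm moves only by the tool carry_out, never from a script. Its argument "steps" is a list of rows, each a list of 3 entries, a list of its own where there are three numbers: the turn, a rotation vector about the tool's x, y, z in degrees, then the shift along the tool's x, y, z in cm, then the closure in counts, from 0 (fully open) to 255 (shut). A call has exactly 8 rows; each row is the pose to reach, as a shift and turn from the pose commanded when the call began, along the tool's axes at that moment; what a row does not reach only later rows make up. A row lasts 1/8 s, in which the tool goes at most 62.5 mm and 10.7 degrees, less where a joint would pass 70% of its speed; a pose out of reach is approached as far as the arm can. A call with a gripper value outside its range is refused whole. The fingers move at their own pace and stop on an object; "force" is the grip in N (left out, the last holds). Time passes only in rows, so rows that repeat a pose let the fingers close, or fill a call up. It gives the time, the measured TCP pose, the force, the opening and the grip force at its end, in the units of the state.
- env.get_state(): the state, without advancing time (a new reading comes with each control period).
- env.read_camera(name): name is "scene" or "top" or "wrist"; returns (picture, depth): 480x640x3 uint8, red, green, blue; 480x640 float32, m along the optical axis (not along the pixel's ray), 0 where there is no reading.
- env.get_calibration(name): a dict with "fx", "fy", "cx", "cy" (pixels), "D" ([k1, k2, p1, p2, k3] as OpenCV has them; the pictures are not rectified), "origin" and "orientation" of the camera in the world. Camera axes: x right, y up, looking along -z (the intrinsics and any distortion apply to the point x, -y, -z); pixel columns grow to the right and rows downward; lengths in m; the calibration is good to about 2 mm. A picture is of the moment at which its call begins: read the wrist's pose just before it. get_calibration takes no time and is no camera call; for the wrist camera it gives the pose at the moment of the call.
- env.hand_in(): hands the job in; it is judged then, once.
The state is a dict: "clock": time; "joint_pos": joint angles; "qvel": joint speeds; "tau": joint torques, N m; "tcp_pos": TCP position; "orientation": TCP orientation; "wrist_force": force on the tool from outside, world axes, zero at the start; "ft_torque": the same for the moment, N m; "finger_gap": finger opening in m; "grip_force": force on a finger pad.
Only numpy, scipy, OpenCV 4.12 (cv2) and the standard library are available. Lean on these libraries where they do the work, as an engineer would, in place of code of your own. Each camera call takes 0.05 s, during which the arm holds its last target. There are 200 camera calls.

### The job

Turn the little display carousel on the bookshop counter, without flinging it round, so that its one empty hook points to the front (over the white mark on its base). Then hang the red boxed book light on that hook: ease the hole of its hang tab over the upturned tip, press the orange sprung pusher back and let the tab down behind the tip, so that the box hangs there trapped between tip and pusher. Go gently with the box, and leave the other things on the counter alone.

Things in the scene. Friction and masses are not known exactly. Their poses are not given: they have to be found in the camera images.
- carousel: Display carousel. Dark steel base disc, 200 mm across, 22 mm high, fixed. Origin: on the mast axis at counter level, z up; -x is the front, through the white mark on the disc. The turning head's height on the mast was set by hand and IS NOT MEASURED: its hooks' centre line is at a height h of 135 to 175 mm above the counter. Feel it (press lightly on the grip's top) or see it; it will not slip.
- carousel_mark (a point): Middle of the white mark (30 x 12 mm) on the disc, 84 mm in front of the mast axis. Empty hook: level steel bar, 6 mm thick, centre line at height h, standing out radially from the head. At a radius of 128 mm it turns up: the tip's top is at h + 11 mm, the bar's underside at h - 3 mm, the tip's faces at radii 131 (outer) and 125 mm. Three more, at right angles, carry boxes like the red one, fixed.
- head (a joint): Turn of the head, rad, counter-clockwise from above; 0: empty hook to the front. Starts at 0.9 to 2.6, turns either way, stays where left, takes 0.2 N m. Turning grip on its axis: black upright bar 40 mm long (parallel to the empty hook), 14 mm thick, 30 mm high, flat top at h + 65 mm, foot at h + 35 mm on a 52 mm collar; below it a 31 mm sleeve. It can be pinched or a hook pushed.
- pusher (a joint): Orange sprung plate on the empty hook, 24 mm wide, 16 mm high (h - 5 to h + 11 mm), 4 mm thick, sliding along the bar. Value: m pressed in towards the mast; 0 at rest, outer face at radius 123 mm, 2 mm behind the tip. Takes 1.2 N to start, 5 N at its hard stop at 0.025. Reads about 0.002 with the 4 mm tab trapped behind the tip. Only fits with the hole round the whole upturned tip.
- pack_center (a point): Boxed book light: stiff red box standing on the counter, 44 mm wide (y), 24 thick (x), 64 high (z), about 110 g, front and back alike. This point: centre of the box, 32 mm up. On its top, at mid thickness, a white hang tab 30 mm wide, 4 thick, 28 high, with a hole 16 wide (y), 20 high, through along x. Above this point: box top 32 mm, hole centre 45, hole's top edge 55, tab top 60.
- pack: The same boxed book light; origin at the centre of its underside.
- book_a: Bystander: yellow paperback lying flat, 110 x 170 x 22 mm.
- book_b: Bystander: blue book lying flat, 120 x 180 x 30 mm.
- mug: Bystander: blue mug, 80 mm across, 90 mm high.
- bell: Bystander: brass counter bell, 84 mm across, 58 mm high.
- stamp: Bystander: wooden hand stamp, 38 mm across, 70 mm high.
- terminal: Bystander: grey card terminal lying flat, 160 x 75 x 30 mm.
- tin: Bystander: green tin, 66 mm across, 85 mm high.

How it is judged:
By the outcome, as a careful person would: the job done as asked, in the order asked, and still so for the second after the job is handed in, with the robot touching nothing.
It also fails if it takes over 72 s, if anything falls off the work surface, if the arm or the gripper's body presses on something with over 40 N, if the wrist force passes 120 N, or if a joint passes its speed limit or range.

## Working session

There is one attempt and no reset: what is moved stays moved. The work goes in short steps, Python scripts to look and compute and a tool call to move; the robot and the scene stay as the last step left them, time stands still between calls to the robot, and variables do not carry over. Pictures are saved under pics/ and viewed, at most 10 in all, crops included, and the job is handed in when it is done.

Besides the shell and the picture viewer there is one more tool, called after "Emit:" as name([rows], argument=value, ...), one row to a line, values as JSON. carry_out: Moves the arm, as the interface text tells. Its arguments: {"type":"object","properties":{"steps":{"type":"array","items":{"type":"array"}},"force":{"type":"number"}},"required":["steps"]}

```bash
ls; mkdir -p pics; cat > h.py <<'E'
import numpy as np,cv2
from scipy.spatial.transform import Rotation as R
from workcell import env
def rot(q): return R.from_quat([q[1],q[2],q[3],q[0]])
def cam(name):
    c=env.get_calibration(name); p,d=env.read_camera(name); return c,p,d
def world(c,uv,d):
    uv=np.asarray(uv,float).reshape(-1,2); d=np.asarray(d,float).reshape(-1)
    K=np.array([[c['fx'],0,c['cx']],[0,c['fy'],c['cy']],[0,0,1]])
    n=cv2.undistortPoints(uv.reshape(-1,1,2),K,np.array(c['D'],float)).reshape(-1,2)
    P=np.c_[n[:,0]*d,-n[:,1]*d,-d]
    return rot(c['orientation']).apply(P)+np.array(c['origin'])
def cloud(c,d):
    v,u=np.mgrid[0:480,0:640]
    W=world(c,np.c_[u.ravel(),v.ravel()],d.ravel()).reshape(480,640,3); W[d<=0]=np.nan; return W
def save(n,p): cv2.imwrite('pics/'+n,p[:,:,::-1])
def tool(dw):  # world shift -> tool cm
    s=env.get_state(); return rot(s['orientation']).inv().apply(dw)*100
E
python3 - <<'E'
from h import *
s=env.get_state(); print(s, env.hold_point_z)
a=[]
for n in('scene','top'):
    c,p,d=cam(n); np.savez(n,p=p,d=d); print(n,c)
    a.append(p)
save('st.png',cv2.resize(np.vstack(a),(600,900))[:450]);save('a.png',a[0]);save('b.png',a[1])
E
```

```text
pics
{'clock': 0.0, 'joint_pos': array([-1.25961950e+00,  3.13994376e-01,  4.49759468e-02,  1.30362195e+00,
        2.08079369e-05,  1.43119258e+00]), 'qvel': array([-7.82752352e-04,  1.17864956e-05,  6.70417912e-04, -3.05100056e-04,
        1.61423149e-04,  5.06131371e-04]), 'tau': array([-1.18689637e-03, -4.80627465e+01,  2.98534888e+01,  1.92346080e-02,
       -2.97600454e-04,  1.37277479e-05]), 'tcp_pos': array([ 0.25034317, -0.51706303,  0.23041108]), 'orientation': array([-9.19525915e-04,  9.74706545e-01,  2.23486690e-01, -6.86346589e-05]), 'wrist_force': array([-0.23548258,  0.63318421, -0.20220658]), 'ft_torque': array([-0.0447119 ,  0.01128481,  0.02198152]), 'grip_force': 0.0, 'finger_gap': 0.08574842731835622} 0.0187
scene {'fx': 484.3599672229495, 'fy': 484.3599672229495, 'cx': 320.52713864305053, 'cy': 240.14539516418137, 'D': array([-0.13529328,  0.        ,  0.        ,  0.        ,  0.        ]), 'origin': array([ 1.0811497 , -0.71647728,  1.07346042]), 'orientation': array([0.87602615, 0.34581436, 0.11547619, 0.31568317])}
top {'fx': 573.6710165317279, 'fy': 573.6710165317279, 'cx': 319.9054961267287, 'cy': 240.2309334786283, 'D': array([0.05108306, 0.        , 0.        , 0.        , 0.        ]), 'origin': array([ 0.41484565, -0.01003103,  1.44914987]), 'orientation': array([-0.69770232, -0.03436614,  0.03587007,  0.7146634 ])}
```

View pics/a.png

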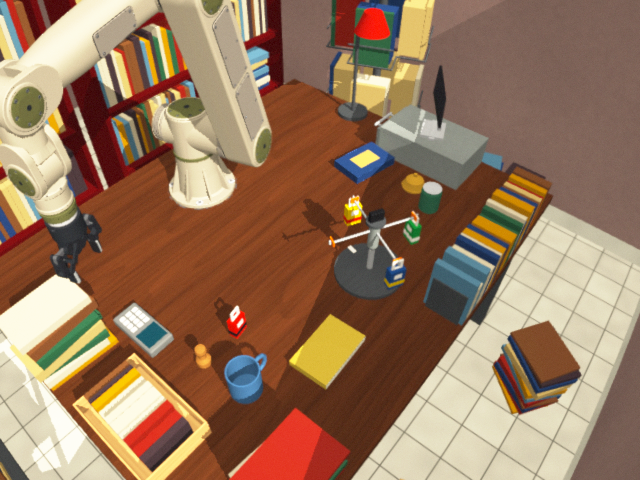

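View pics/b.png

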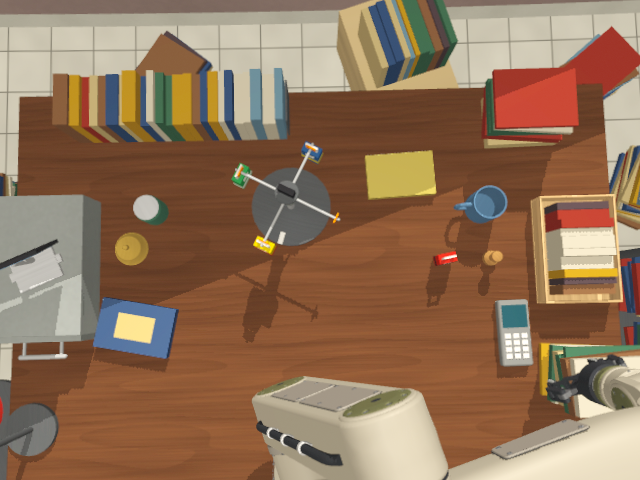

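The scene view shows the whole counter. In the top view the carousel disc is at about (291,206), the white mark at (282,238) and the grip at (287,190). The empty hook's orange tip is at (336,217), and the red pack is at (446,258) with the stamp close by at (493,257).

```bash
python3 - <<'E'
from h import *
z=np.load('top.npz');c=env.get_calibration('top');p,d=z['p'].astype(int),z['d'];W=cloud(c,d)
v,u=np.mgrid[0:480,0:640]
def roi(a,b,e,f): return (u>=a)&(u<b)&(v>=e)&(v<f)
def rep(n,m):
    P=W[m&np.isfinite(W[...,2])]; print(n,len(P),P.mean(0).round(4),np.percentile(P,[5,50,95],axis=0).round(3).tolist())
r,g,b=p[...,0],p[...,1],p[...,2]
rep('mark',roi(270,295,228,248)&(r>200)&(b>190)&(abs(W[...,2]-.022)<.012))
dm=roi(245,340,160,250)&(abs(W[...,2]-.022)<.006)
rep('disc',dm)
pts=W[dm]; (cx,cy),rad=cv2.minEnclosingCircle(pts[:,:2].astype(np.float32)); print('disc circ',cx,cy,rad)
gm=roi(270,305,175,205)&(W[...,2]>.18); rep('grip',gm)
G=W[gm]; G=G[G[:,2]>G[:,2].max()-.012]; print(cv2.minAreaRect(G[:,:2].astype(np.float32)),G[:,2].mean())
rep('tip',roi(322,350,205,230)&(r>180)&(b<110)&(g<190)&(W[...,2]>.1))
rm=roi(425,465,240,275)&(r>150)&(b<90)&(g<90)&(W[...,2]>.04); rep('red',rm)
print(cv2.minAreaRect(W[rm][:,:2].astype(np.float32)))
wm=roi(425,465,240,275)&(r>180)&(b>170)&(W[...,2]>.03); rep('tab',wm); print(cv2.minAreaRect(W[wm][:,:2].astype(np.float32)))
rep('stamp',roi(480,505,245,270)&(W[...,2]>.05))
rep('mug',roi(450,510,180,225)&(W[...,2]>.05))
# scene: pack
z=np.load('scene.npz');c=env.get_calibration('scene');p,d=z['p'].astype(int),z['d'];W=cloud(c,d);r,g,b=p[...,0],p[...,1],p[...,2]
rep('s.red',roi(220,255,300,340)&(r>120)&(b<90)&(g<70))
rep('s.mark',roi(340,362,240,256)&(r>200)&(b>190))
rep('s.grip',roi(362,390,203,228)&(W[...,2]>.15))
rep('s.tip',roi(322,345,230,252)&(r>170)&(b<110))
E
```

```text
mark 49 [0.5666 0.0831 0.0163] [[0.554, 0.077, 0.011], [0.566, 0.083, 0.016], [0.578, 0.089, 0.022]]
disc 1788 [0.637  0.0559 0.0193] [[0.574, -0.009, 0.016], [0.633, 0.052, 0.019], [0.711, 0.125, 0.024]]
disc circ 0.6454813480377197 0.05790187045931816 0.09915760904550552
grip 443 [0.6442 0.0571 0.2154] [[0.625, 0.038, 0.203], [0.643, 0.057, 0.208], [0.667, 0.078, 0.238]]
((0.6465623378753662, 0.057303521782159805), (0.03947081416845322, 0.014658557251095772), 61.126731872558594) 0.23604129232219034
tip 20 [ 0.5907 -0.0497  0.1827] [[0.581, -0.054, 0.179], [0.59, -0.05, 0.182], [0.6, -0.044, 0.187]]
red 141 [ 0.502  -0.3178  0.0624] [[0.491, -0.34, 0.052], [0.5, -0.317, 0.064], [0.515, -0.3, 0.068]]
((0.5033366084098816, -0.32101884484291077), (0.02391449734568596, 0.0438765212893486), 10.30916690826416)
tab 30 [ 0.5045 -0.323   0.0839] [[0.501, -0.336, 0.061], [0.505, -0.323, 0.09], [0.509, -0.308, 0.095]]
((0.5047896504402161, -0.3230453431606293), (0.005974212195724249, 0.032404910773038864), 10.139784812927246)
stamp 117 [ 0.5035 -0.4371  0.0648] [[0.492, -0.449, 0.057], [0.504, -0.437, 0.065], [0.514, -0.427, 0.072]]
mug 567 [ 0.633  -0.4162  0.0755] [[0.595, -0.457, 0.052], [0.631, -0.417, 0.077], [0.67, -0.359, 0.092]]
s.red 571 [ 0.4936 -0.3072  0.0176] [[0.423, -0.346, -0.002], [0.509, -0.313, 0.003], [0.523, -0.251, 0.065]]
s.mark 26 [0.5733 0.0652 0.0409] [[0.556, -0.03, 0.014], [0.57, 0.082, 0.016], [0.607, 0.089, 0.175]]
s.grip 347 [0.6499 0.0536 0.2148] [[0.624, 0.034, 0.175], [0.652, 0.052, 0.211], [0.67, 0.082, 0.238]]
s.tip 29 [ 0.5731 -0.0236  0.1426] [[0.479, -0.058, -0.002], [0.596, -0.054, 0.179], [0.603, 0.096, 0.186]]
```

Emit:
carry_out([
  [[0, 0, -10], [0, 0, -3], 0],
  [[0, 0, -20], [4, -2, -6], 0],
  [[0, 0, -30], [9, -5, -8], 0],
  [[0, 0, -40], [14, -8, -8], 0],
  [[0, 0, -50], [19, -11, -8], 0],
  [[0, 0, -60], [24, -14, -8], 0],
  [[0, 0, -70], [29, -17, -8], 0],
  [[0, 0, -80], [33, -19, -8], 0],
])

```text
clock: 1.1
tcp_pos: [0.4654, -0.2005, 0.3111]
orientation: [-0.0, 0.6, 0.8, 0.0]
wrist_force: [0.0, -1.4, 0.0]
finger_gap: 0.0853
grip_force: 0.0
```

```bash
python3 - <<'E'
from h import *
s=env.get_state(); print(s['clock'],s['joint_pos'].round(3),s['tcp_pos'],rot(s['orientation']).as_matrix().round(3),tool(np.array([.646,.0575,.31])-s['tcp_pos']))
E
```

```text
1.1 [-0.565  0.169  0.053  1.455  0.     0.722] [ 0.46540917 -0.20054763  0.31113922] [[-0.279  0.96  -0.   ]
 [ 0.96   0.279  0.   ]
 [ 0.    -0.    -1.   ]] [19.72917589 24.55148756  0.11555549]
```

Emit:
carry_out([
  [[0, 0, -10], [2, 3, 0], 0],
  [[0, 0, -20], [5, 7, 0], 0],
  [[0, 0, -30], [8, 11, 0], 0],
  [[0, 0, -40], [11, 15, 0], 0],
  [[0, 0, -50], [14, 19, 0], 0],
  [[0, 0, -60], [17, 22, 0], 0],
  [[0, 0, -70], [19, 24, 0], 0],
  [[0, 0, -80], [19.7, 24.5, 0], 0],
])

```text
clock: 2.1
tcp_pos: [0.6472, 0.0555, 0.3099]
orientation: [-0.001, -0.055, 0.998, 0.0]
wrist_force: [-0.3, -0.4, -0.1]
finger_gap: 0.0855
grip_force: 0.0
```

Emit:
carry_out([
  [[0, 0, -10], [0, 0, 0], 0],
  [[0, 0, -20], [0, 0, 0], 0],
  [[0, 0, -30], [0, 0, 0], 0],
  [[0, 0, -40], [0, 0, 0], 0],
  [[0, 0, -50], [0, 0, 0], 0],
  [[0, 0, -56], [0, 0, 0], 0],
  [[0, 0, -56], [0, 0, 0], 0],
  [[0, 0, -56], [0, 0, 0], 0],
])

```text
clock: 3.1
tcp_pos: [0.6467, 0.0536, 0.3109]
orientation: [-0.0, -0.513, 0.858, 0.0]
wrist_force: [-0.1, 0.8, 0.8]
finger_gap: 0.0854
grip_force: 0.0
```

```bash
cat > grip.py <<'E'
from h import *
s=env.get_state(); c,p,d=cam('wrist'); W=cloud(c,d)
print(s['clock'],s['joint_pos'].round(3),s['tcp_pos'].round(4),rot(s['orientation']).as_matrix().round(3)[:2,0])
r,g,b=[p[...,i].astype(int) for i in range(3)]
m=(np.hypot(W[...,0]-.646,W[...,1]-.0575)<.035)&(abs(W[...,2]-.237)<.01)
P=W[m]; print(len(P), cv2.minAreaRect(P[:,:2].astype(np.float32)) if len(P) else 0,np.median(P[:,2]))
o=(r>180)&(b<100)&(g<170)&(g>60)&(W[...,2]>.15)&(np.hypot(W[...,0]-.646,W[...,1]-.0575)<.15)
P=W[o]; print(len(P),P.mean(0),P.max(0),P.min(0))
np.savez('w',p=p,d=d,W=W); save('w1.png',p)
E
python3 grip.py
```

```text
3.1 [-0.041  0.47   0.471  1.573 -0.    -1.118] [0.6467 0.0536 0.3109] [-0.474 -0.881]
1294 ((0.6484058499336243, 0.05606858432292938), (0.0400262176990509, 0.013869114220142365), 62.314964294433594) 0.23669013100731884
520 [0.69297989 0.0598332  0.17732786] [0.7587404  0.16679263 0.18436431] [ 0.53815159 -0.05750487  0.1679323 ]
```

Emit:
carry_out([
  [[0, 0, -0.6], [-0.3, 0, 1.5], 0],
  [[0, 0, -0.6], [-0.3, 0, 4], 0],
  [[0, 0, -0.6], [-0.3, 0, 6.5], 0],
  [[0, 0, -0.6], [-0.3, 0, 8], 0],
  [[0, 0, -0.6], [-0.3, 0, 9], 0],
  [[0, 0, -0.6], [-0.3, 0, 9.7], 0],
  [[0, 0, -0.6], [-0.3, 0, 9.7], 0],
  [[0, 0, -0.6], [-0.3, 0, 9.7], 100],
], force=25)

```text
clock: 4.15
tcp_pos: [0.6486, 0.0562, 0.2151]
orientation: [0.001, -0.518, 0.855, -0.0]
wrist_force: [-0.2, -0.2, 0.3]
finger_gap: 0.0699
grip_force: 0.0
```

Emit:
carry_out([
  [[0, 0, 0], [0, 0, 0], 140],
  [[0, 0, 0], [0, 0, 0], 170],
  [[0, 0, 0], [0, 0, 0], 200],
  [[0, 0, 0], [0, 0, 0], 220],
  [[0, 0, 0], [0, 0, 0], 240],
  [[0, 0, 0], [0, 0, 0], 255],
  [[0, 0, 0], [0, 0, 0], 255],
  [[0, 0, 0], [0, 0, 0], 255],
])

```text
clock: 5.15
tcp_pos: [0.6471, 0.0568, 0.2145]
orientation: [-0.001, -0.518, 0.855, 0.001]
wrist_force: [-5.4, 2.1, 4.5]
finger_gap: 0.0134
grip_force: 27.0
```

Emit:
carry_out([
  [[0, 0, 2], [0, 0, 0], 255],
  [[0, 0, 6], [0, 0, 0], 255],
  [[0, 0, 11], [0, 0, 0], 255],
  [[0, 0, 16], [0, 0, 0], 255],
  [[0, 0, 21], [0, 0, 0], 255],
  [[0, 0, 26], [0, 0, 0], 255],
  [[0, 0, 31], [0, 0, 0], 255],
  [[0, 0, 36], [0, 0, 0], 255],
])

```text
clock: 6.15
tcp_pos: [0.6467, 0.0572, 0.2146]
orientation: [-0.001, -0.228, 0.974, 0.001]
wrist_force: [-5.8, 4.1, 3.5]
finger_gap: 0.0133
grip_force: 27.2
```

Emit:
carry_out([
  [[0, 0, 5], [0, 0, 0], 255],
  [[0, 0, 10], [0, 0, 0], 255],
  [[0, 0, 15], [0, 0, 0], 255],
  [[0, 0, 20], [0, 0, 0], 255],
  [[0, 0, 25], [0, 0, 0], 255],
  [[0, 0, 30], [0, 0, 0], 255],
  [[0, 0, 35], [0, 0, 0], 255],
  [[0, 0, 39], [0, 0, 0], 255],
])

```text
clock: 7.15
tcp_pos: [0.6465, 0.0578, 0.2146]
orientation: [-0.001, 0.11, 0.994, 0.001]
wrist_force: [-6.2, 5.7, 3.9]
finger_gap: 0.0131
grip_force: 27.2
```

Emit:
carry_out([
  [[0, 0, 3], [0, 0, 0], 255],
  [[0, 0, 5.3], [0, 0, 0], 255],
  [[0, 0, 5.3], [0, 0, 0], 255],
  [[0, 0, 5.3], [0, 0, 0], 255],
  [[0, 0, 5.3], [0, 0, 0], 255],
  [[0, 0, 5.3], [0, 0, 0], 255],
  [[0, 0, 5.3], [0, 0, 0], 255],
  [[0, 0, 5.3], [0, 0, 0], 255],
])

```text
clock: 8.15
tcp_pos: [0.6466, 0.0579, 0.2146]
orientation: [-0.001, 0.155, 0.988, 0.001]
wrist_force: [-6.1, 4.8, 5.6]
finger_gap: 0.0136
grip_force: 27.2
```

```bash
cat > chk.py <<'E'
from h import *
s=env.get_state();print(s['clock'],s['tcp_pos'].round(4),'yaw',np.degrees(np.arctan2(*rot(s['orientation']).as_matrix()[[1,0],0])),s['joint_pos'].round(3),s['wrist_force'].round(1))
for n in('top','scene','wrist'):
    c,p,d=cam(n);W=cloud(c,d); r,g,b=[p[...,i].astype(int) for i in range(3)]
    q=W-np.array([.647,.0567,0]);rad=np.hypot(q[...,0],q[...,1]);a=np.degrees(np.arctan2(q[...,1],q[...,0]))%360
    for nm,m in(('orange',(abs(a-162)<25)&(rad>.1)&(rad<.14)&(r>150)&(b<90)&(g<170)&(abs(W[...,2]-.175)<.02)),
        ('bar',(abs(a-162)<12)&(rad>.03)&(rad<.12)&(abs(W[...,2]-.172)<.012)),
        ('mark',(abs(a-162)<25)&(rad>.06)&(rad<.1)&(r>190)&(b>170)&(abs(W[...,2]-.02)<.014))):
        P=W[m]
        if len(P)>3:
            M=P.mean(0)-np.array([.647,.0567,0]);print(n,nm,len(P),P.mean(0).round(4),'ang',(np.degrees(np.arctan2(M[1],M[0]))%360).round(2),'top',np.percentile(P[:,2],97).round(4),'rad',np.hypot(*M[:2]).round(4))
    save(f'chk_{n}.png',p)
E
python3 chk.py
```

```text
8.15 [0.6466 0.0579 0.2146] yaw 162.19593140804588 [-0.035  0.468  0.235  1.34   0.002  0.275] [-6.1  4.8  5.6]
scene orange 33 [0.5329 0.0927 0.1783] ang 162.48 top 0.1851 rad 0.1196
scene bar 75 [0.5626 0.0828 0.1753] ang 162.81 top 0.1811 rad 0.0883
scene mark 28 [0.5677 0.0831 0.0162] ang 161.56 top 0.0199 rad 0.0836
wrist orange 413 [0.5359 0.097  0.1778] ang 160.08 top 0.1835 rad 0.1182
wrist bar 2963 [0.5632 0.084  0.1754] ang 161.96 top 0.183 rad 0.0881
wrist mark 66 [0.5666 0.0769 0.0162] ang 165.9 top 0.0187 rad 0.0829
```

Emit:
carry_out([
  [[0, 0, 0], [0, 0, 0], 200],
  [[0, 0, 0], [0, 0, 0], 120],
  [[0, 0, 0], [0, 0, 0], 60],
  [[0, 0, 0], [0, 0, 0], 60],
  [[0, 0, 0], [0, 0, -1], 60],
  [[0, 0, 0], [0, 0, -3], 60],
  [[0, 0, 0], [0, 0, -6], 60],
  [[0, 0, 0], [0, 0, -9], 60],
])

```text
clock: 9.3
tcp_pos: [0.6482, 0.0561, 0.3059]
orientation: [0.0, 0.155, 0.988, -0.0]
wrist_force: [0.6, -0.0, 1.0]
finger_gap: 0.0656
grip_force: 0.0
```

```bash
python3 chk.py; python3 -c "
from h import *
s=env.get_state();print(tool(np.array([.5035,-.3215,.20])-s['tcp_pos']))"
```

```text
9.3 [0.6482 0.0561 0.3059] yaw 162.1251001275003 [-0.037  0.471  0.461  1.56  -0.     0.275] [ 0.6 -0.   1. ]
scene orange 26 [0.5328 0.0922 0.1771] ang 162.75 top 0.1844 rad 0.1195
scene bar 77 [0.5612 0.0837 0.1752] ang 162.56 top 0.1827 rad 0.09
scene mark 28 [0.5678 0.083  0.0164] ang 161.63 top 0.0214 rad 0.0835
wrist orange 27 [0.5347 0.0913 0.1707] ang 162.9 top 0.1792 rad 0.1175
wrist bar 1224 [0.5673 0.0826 0.1752] ang 161.97 top 0.1832 rad 0.0838
wrist mark 81 [0.568  0.0807 0.0155] ang 163.13 top 0.0184 rad 0.0826
[  2.33055692 -40.42541113  10.63343594]
```

View pics/chk_wrist.png

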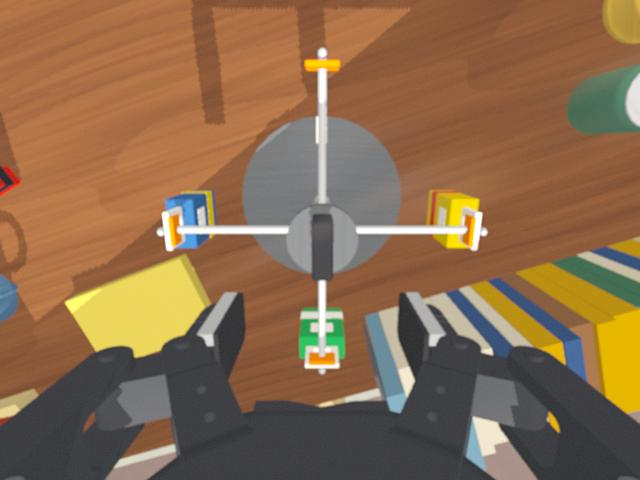

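The wrist view shows the empty hook (orange pusher at (322,65), column 322) lying right over the mark at (320,130). The three boxed hooks are at right angles to it. Next is the pack.

Emit:
carry_out([
  [[0, 0, -3], [0, -3, 0], 0],
  [[0, 0, -7], [0.5, -9, 0], 0],
  [[0, 0, -12], [1, -15, 0], 0],
  [[0, 0, -17], [1.5, -21, 0], 0],
  [[0, 0, -22], [2, -27, 2], 0],
  [[0, 0, -26], [2.3, -33, 5], 0],
  [[0, 0, -28], [2.3, -38, 8], 0],
  [[0, 0, -28], [2.3, -40.4, 9], 0],
])

```text
clock: 10.45
tcp_pos: [0.4996, -0.3229, 0.2109]
orientation: [-0.002, -0.087, 0.996, 0.002]
wrist_force: [0.5, -0.1, 0.8]
finger_gap: 0.0857
grip_force: 0.0
```

```bash
cat > pk.py <<'E'
from h import *
s=env.get_state(); c,p,d=cam('wrist'); W=cloud(c,d)
print(s['clock'],s['joint_pos'].round(3),s['tcp_pos'].round(4),s['qvel'].round(3),'yaw',np.degrees(np.arctan2(*rot(s['orientation']).as_matrix()[[1,0],0])))
r,g,b=[p[...,i].astype(int) for i in range(3)]
near=np.hypot(W[...,0]-.5035,W[...,1]+.3215)<.05
for n,m in(('boxtop',near&(abs(W[...,2]-.064)<.006)&(b<120)),('tab',near&(W[...,2]>.083)&(W[...,2]<.11)&(b>110))):
    P=W[m]; print(n,len(P))
    if len(P)>5: print(cv2.minAreaRect(P[:,:2].astype(np.float32)),P.mean(0),np.percentile(P[:,2],95))
save('pk.png',p)
E
sleep 0; python3 pk.py
```

```text
10.45 [-0.708  0.362  0.065  1.279 -0.    -0.882] [ 0.4996 -0.3229  0.2109] [-0.289  0.105 -0.01  -0.133  0.012 -0.296] yaw -170.0318893127575
boxtop 804
((0.5048789978027344, -0.3220728933811188), (0.023960957303643227, 0.04385757818818092), 10.616859436035156) [ 0.500102   -0.32301771  0.06341266] 0.06476436279097883
tab 280
((0.5049934387207031, -0.32194334268569946), (0.004283534362912178, 0.029753461480140686), 11.162729263305664) [ 0.50448341 -0.32185075  0.09046147] 0.09262094018754846
```

View pics/pk.png

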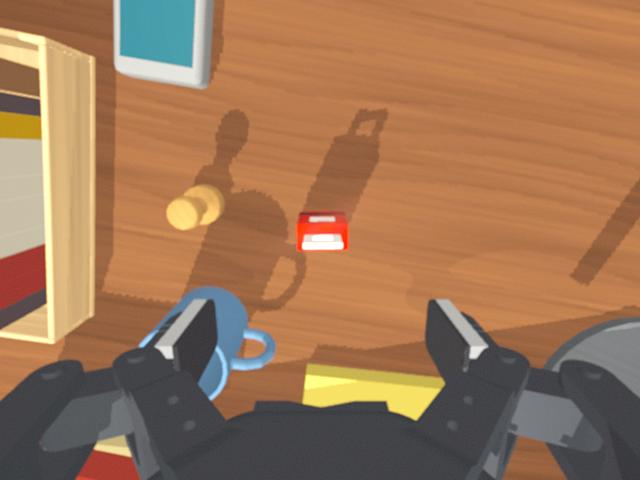

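The pack's tab shows at (323,242), square to the fingers, with the stamp at (195,207) and the mug handle clear of them.

```bash
python3 -c "
from h import *
s=env.get_state();print(s['qvel'].round(3),s['tcp_pos'],'yaw',np.degrees(np.arctan2(*rot(s['orientation']).as_matrix()[[1,0],0]))%360,tool(np.array([.5050,-.322,.031])-s['tcp_pos']))"
```

```text
[ 0.048 -0.015  0.019  0.039  0.016  0.063] [ 0.49902098 -0.32483315  0.21000401] yaw 189.86371794092386 [-0.71888423  0.13085734 17.89771462]
```

Emit:
carry_out([
  [[0, 0, -0.9], [-0.7, 0.1, 1.5], 0],
  [[0, 0, -0.9], [-0.7, 0.1, 5], 0],
  [[0, 0, -0.9], [-0.7, 0.1, 9], 0],
  [[0, 0, -0.9], [-0.7, 0.1, 12.5], 0],
  [[0, 0, -0.9], [-0.7, 0.1, 15], 0],
  [[0, 0, -0.9], [-0.7, 0.1, 16.8], 0],
  [[0, 0, -0.9], [-0.7, 0.1, 17.7], 0],
  [[0, 0, -0.9], [-0.7, 0.1, 17.7], 0],
])

```text
clock: 11.5
tcp_pos: [0.5092, -0.3178, 0.0367]
orientation: [-0.0, -0.097, 0.995, 0.0]
wrist_force: [-0.3, -0.7, -0.6]
finger_gap: 0.0857
grip_force: 0.0
```

```bash
python3 pk.py;python3 -c "
from h import *
s=env.get_state();print(s['tcp_pos'],s['wrist_force'],tool(np.array([.5050,-.322,.031])-s['tcp_pos']))"
```

```text
11.5 [-0.692  0.486 -0.195  0.892  0.    -0.886] [ 0.5092 -0.3178  0.0367] [-0.008 -0.017  0.024  0.013 -0.001 -0.001] yaw -168.88052764116335
boxtop 6758
((0.5067919492721558, -0.31940481066703796), (0.02981054037809372, 0.08873723447322845), 11.302042007446289) [ 0.5030537  -0.32171388  0.06353725] 0.06744777497195029
tab 3255
((0.5034353137016296, -0.32150906324386597), (0.024243954569101334, 0.0995778813958168), 20.430763244628906) [ 0.50378042 -0.32167097  0.08959686] 0.09256812454125858
[ 0.50953333 -0.31841924  0.03749235] [-0.89693983 -0.15713445  0.8475641 ] [ 0.51392229 -0.26402328  0.64916169]
```

Emit:
carry_out([
  [[0, 0, 0], [0.4, -0.3, 0.3], 0],
  [[0, 0, 0], [0.4, -0.3, 0.5], 0],
  [[0, 0, 0], [0.4, -0.3, 0.5], 40],
  [[0, 0, 0], [0.4, -0.3, 0.5], 80],
  [[0, 0, 0], [0.4, -0.3, 0.5], 100],
  [[0, 0, 0], [0.4, -0.3, 0.5], 115],
  [[0, 0, 0], [0.4, -0.3, 0.5], 125],
  [[0, 0, 0], [0.4, -0.3, 0.5], 135],
], force=20)

```text
clock: 12.55
tcp_pos: [0.5057, -0.3226, 0.0324]
orientation: [0.0, -0.096, 0.995, 0.0]
wrist_force: [-0.7, 0.9, 1.4]
finger_gap: 0.0439
grip_force: 20.9
```

Emit:
carry_out([
  [[0, 0, 0], [0, 0, 0], 150],
  [[0, 0, 0], [0, 0, 0], 165],
  [[0, 0, 0], [0, 0, 0], 180],
  [[0, 0, 0], [0, 0, 0], 180],
  [[0, 0, 0], [0, 0, -0.3], 180],
  [[0, 0, 0], [0, 0, -1.5], 180],
  [[0, 0, 0], [0, 0, -4], 180],
  [[0, 0, 0], [0, 0, -6], 180],
])

```text
clock: 13.55
tcp_pos: [0.506, -0.3233, 0.0939]
orientation: [0.0, -0.096, 0.995, -0.001]
wrist_force: [0.4, -0.4, -1.3]
finger_gap: 0.0436
grip_force: 20.7
```

```bash
cat > held.py <<'E'
from h import *
s=env.get_state(); c,p,d=cam('wrist'); W=cloud(c,d)
Rm=rot(s['orientation']); T=Rm.inv().apply((W-s['tcp_pos']).reshape(-1,3)).reshape(480,640,3)*1000
r,g,b=[p[...,i].astype(int) for i in range(3)]
m=(abs(T[...,0])<8)&(abs(T[...,1])<17)&(T[...,2]<-40)&(T[...,2]>-70)&(b>100)
t=T[m]; print(s['clock'],s['tcp_pos'].round(4),'tab n',len(t),t.mean(0).round(1),t.min(0).round(1),t.max(0).round(1))
e=t[t[:,2]<np.percentile(t[:,2],5)+2.5]; print('top edge',len(e),e.mean(0).round(1),cv2.minAreaRect(e[:,:2].astype(np.float32)))
k=(abs(T[...,0])<14)&(abs(T[...,1])<20)&(abs(T[...,2]+32)<4)&(b<110)&(r>120); print('boxtop',k.sum(),T[k].mean(0).round(1),T[k].min(0).round(1),T[k].max(0).round(1))
print('yaw',np.degrees(np.arctan2(*Rm.as_matrix()[[1,0],0]))%360,tool(np.array([.4805,.1108,.20])-s['tcp_pos']))
save('held.png',p)
E
python3 held.py
```

```text
13.55 [ 0.506  -0.3233  0.0939] tab n 3793 [  1.4  -1.3 -54.6] [ -2.7 -16.4 -61.2] [  3.6  13.8 -40. ]
top edge 1764 [  0.8  -1.4 -59.2] ((0.4450242519378662, -1.347142219543457), (30.211891174316406, 5.974607944488525), 89.0528793334961)
boxtop 4678 [  4.3   0.6 -31.2] [-12.2 -20.  -33.3] [ 13.3  20.  -28. ]
yaw 191.0171996719307 [ -5.83299953  43.04870863 -10.78665415]
```

Emit:
carry_out([
  [[0, 0, 0], [0, 1, -2], 180],
  [[0, 0, 2], [0, 3, -5], 180],
  [[0, 0, 5], [-0.5, 7, -8], 180],
  [[0, 0, 9], [-1, 11, -10], 180],
  [[0, 0, 13], [-2, 16, -10.8], 180],
  [[0, 0, 17], [-3, 20, -10.8], 180],
  [[0, 0, 20], [-4, 24, -10.8], 180],
  [[0, 0, 23], [-5, 28, -10.8], 180],
])

```text
clock: 14.6
tcp_pos: [0.5005, -0.0365, 0.2008]
orientation: [-0.0, 0.105, 0.994, -0.0]
wrist_force: [0.2, 0.1, -0.8]
finger_gap: 0.0439
grip_force: 20.8
```

```bash
python3 -c "
from h import *
s=env.get_state();print(s['tcp_pos'],'yaw',np.degrees(np.arctan2(*rot(s['orientation']).as_matrix()[[1,0],0]))%360,tool(np.array([.4805,.1108,.20])-s['tcp_pos']))"
```

```text
[ 0.50046053 -0.03650542  0.20077266] yaw 167.9421082185681 [ 5.02922222 13.98856723  0.07724138]
```

Emit:
carry_out([
  [[0, 0, 2], [2.5, 4, 0], 180],
  [[0, 0, 4], [4, 8, 0], 180],
  [[0, 0, 5.8], [5, 11.5, 0], 180],
  [[0, 0, 5.8], [5, 13.5, 1], 180],
  [[0, 0, 5.8], [5, 14, 3], 180],
  [[0, 0, 5.8], [5, 14, 5], 180],
  [[0, 0, 5.8], [5, 14, 6.5], 180],
  [[0, 0, 5.8], [5, 14, 6.9], 180],
])

```text
clock: 15.6
tcp_pos: [0.4803, 0.109, 0.1305]
orientation: [-0.001, 0.154, 0.988, -0.0]
wrist_force: [0.0, 0.3, -0.8]
finger_gap: 0.044
grip_force: 20.8
```

```bash
cat > rel.py <<'E'
from h import *
s=env.get_state(); Rm=rot(s['orientation'])
print(s['clock'],s['tcp_pos'].round(4),s['wrist_force'].round(1),'yaw',np.degrees(np.arctan2(*Rm.as_matrix()[[1,0],0]))%360)
for n in('wrist','scene'):
    c,p,d=cam(n); W=cloud(c,d)
    T=Rm.inv().apply((W-s['tcp_pos']).reshape(-1,3)).reshape(480,640,3)*1000
    r,g,b=[p[...,i].astype(int) for i in range(3)]
    def rep(nm,m):
        t=T[m]
        if len(t)>3: print(n,nm,len(t),t.mean(0).round(1),np.percentile(t,[3,97],axis=0).round(1).tolist())
    rep('tab',(abs(T[...,0])<8)&(abs(T[...,1])<18)&(T[...,2]<-38)&(T[...,2]>-66)&(b>100))
    rep('orange',(T[...,0]<-8)&(T[...,0]>-75)&(abs(T[...,1])<20)&(abs(T[...,2]+44)<16)&(r>150)&(b<90)&(g>60)&(g<180))
    rep('bar',(T[...,0]<-50)&(T[...,0]>-110)&(abs(T[...,1])<10)&(abs(T[...,2]+40)<12))
    rep('tip',(T[...,0]<-15)&(T[...,0]>-58)&(abs(T[...,1])<8)&(abs(T[...,2]+48)<12)&(b>100))
    save('rel_%s.png'%n,p)
a,b=cv2.imread('pics/rel_wrist.png'),cv2.imread('pics/rel_scene.png')
cv2.imwrite('pics/rel.png',np.hstack([cv2.resize(a,(400,300)),cv2.resize(b[180:300,260:420],(400,300))]))
E
python3 rel.py
```

```text
15.6 [0.4803 0.109  0.1305] [ 0.   0.3 -0.8] yaw 162.22991934819999
wrist tab 3954 [  0.9  -0.8 -54. ] [[-2.0, -15.1, -60.2], [2.2, 13.5, -39.4]]
wrist orange 445 [ -9.7   0.5 -31.4] [[-11.4, -19.3, -32.4], [-8.2, 19.3, -30.4]]
scene tab 28 [ -1.8   4.1 -51.6] [[-5.8, -14.4, -61.2], [2.5, 11.9, -41.0]]
scene orange 31 [-54.8   0.3 -47.3] [[-57.2, -11.3, -53.3], [-50.0, 12.7, -38.2]]
scene bar 57 [-72.   -0.1 -44.4] [[-105.5, -8.3, -50.9], [-52.5, 8.1, -37.9]]
```

View pics/rel.png

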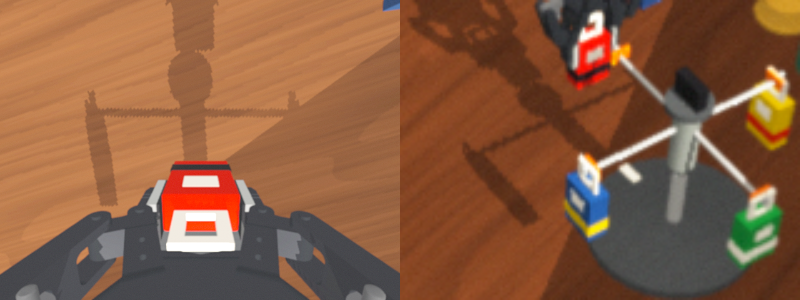

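In the left half the tab's hole is clear at (200,225) in the wrist view. In the right half, from the scene camera, the box is square in front of the orange pusher at (620,55). By the numbers, the lateral offset is about 1 mm and the hole is level with the tip to within 2 mm.

Emit:
carry_out([
  [[0, 0, 0], [-0.3, 0.1, -0.1], 180],
  [[0, 0, 0], [-1, 0.1, -0.1], 180],
  [[0, 0, 0], [-2, 0.1, -0.1], 180],
  [[0, 0, 0], [-3, 0.1, -0.1], 180],
  [[0, 0, 0], [-3.6, 0.1, -0.1], 180],
  [[0, 0, 0], [-3.8, 0.1, -0.1], 180],
  [[0, 0, 0], [-3.8, 0.1, -0.1], 180],
  [[0, 0, 0], [-3.8, 0.1, -0.1], 180],
])

```text
clock: 16.7
tcp_pos: [0.5174, 0.0984, 0.1322]
orientation: [-0.0, 0.154, 0.988, -0.0]
wrist_force: [0.2, 0.3, -1.6]
finger_gap: 0.0435
grip_force: 20.8
```

```bash
cat > rad.py <<'E'
from h import *
s=env.get_state(); x=rot(s['orientation']).as_matrix()
v=x.T@(s['tcp_pos']-np.array([.647,.0573,.172])); print(s['clock'],s['tcp_pos'].round(4),'radial,tang mm',(v*1000).round(1),'holecentre-h',((s['tcp_pos'][2]+.045-.172)*1000).round(1),s['wrist_force'].round(1),'yaw',np.degrees(np.arctan2(x[1,0],x[0,0])).round(2))
E
python3 rad.py
python3 - <<'E'
from h import *
c,p,d=cam('scene'); K=p[195:270,300:390]; 
c,q,d=cam('wrist')
cv2.imwrite('pics/in1.png',np.hstack([cv2.resize(K[:,:,::-1],(396,330),interpolation=cv2.INTER_CUBIC),cv2.resize(q[240:420,200:440,::-1],(400,330))]))
E
```

```text
16.7 [0.5174 0.0984 0.1322] radial,tang mm [135.9  -0.4  39.8] holecentre-h 5.2 [ 0.2  0.3 -1.6] yaw 162.23
```

View pics/in1.png

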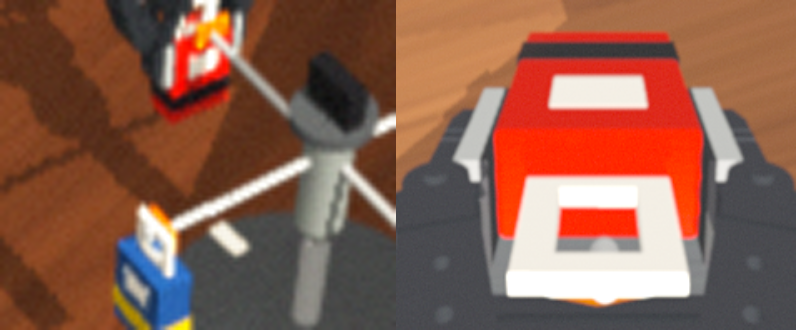

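The wrist crop shows the round tip at (602,245) seen through the hole, which spans columns 557–640, so it is centred. The scene crop agrees. Pushing on.

Emit:
carry_out([
  [[0, 0, 0], [-0.2, 0, 0.05], 180],
  [[0, 0, 0], [-0.4, 0, 0.05], 180],
  [[0, 0, 0], [-0.6, 0, 0.05], 180],
  [[0, 0, 0], [-0.8, 0, 0.05], 180],
  [[0, 0, 0], [-0.8, 0, 0.05], 180],
  [[0, 0, 0], [-0.8, 0, 0.05], 180],
  [[0, 0, 0], [-0.8, 0, 0.05], 180],
  [[0, 0, 0], [-0.8, 0, 0.05], 180],
])

```text
clock: 17.8
tcp_pos: [0.5254, 0.0959, 0.1318]
orientation: [0.0, 0.154, 0.988, -0.0]
wrist_force: [0.3, -0.2, -0.6]
finger_gap: 0.0437
grip_force: 20.8
```

```bash
python3 rad.py
```

```text
17.8 [0.5254 0.0959 0.1318] radial,tang mm [127.6  -0.3  40.2] holecentre-h 4.8 [ 0.3 -0.2 -0.6] yaw 162.23
```

Emit:
carry_out([
  [[0, 0, 0], [-0.15, 0, 0], 180],
  [[0, 0, 0], [-0.3, 0, 0], 180],
  [[0, 0, 0], [-0.45, 0, 0], 180],
  [[0, 0, 0], [-0.6, 0, 0], 180],
  [[0, 0, 0], [-0.75, 0, 0], 180],
  [[0, 0, 0], [-0.75, 0, 0], 180],
  [[0, 0, 0], [-0.75, 0, 0], 180],
  [[0, 0, 0], [-0.75, 0, 0], 180],
])

```text
clock: 18.8
tcp_pos: [0.5324, 0.0936, 0.1317]
orientation: [-0.0, 0.154, 0.988, -0.0]
wrist_force: [-2.0, 1.3, -0.5]
finger_gap: 0.0442
grip_force: 20.9
```

```bash
python3 rad.py; python3 - <<'E'
from h import *
c,p,d=cam('scene'); K=p[195:270,300:390]; 
c,q,d=cam('wrist')
cv2.imwrite('pics/in2.png',np.hstack([cv2.resize(K[:,:,::-1],(396,330),interpolation=cv2.INTER_CUBIC),cv2.resize(q[280:420,220:420,::-1],(400,330))]))
E
```

```text
18.8 [0.5324 0.0936 0.1317] radial,tang mm [120.2  -0.4  40.3] holecentre-h 4.7 [-2.   1.3 -0.5] yaw 162.23
```

View pics/in2.png

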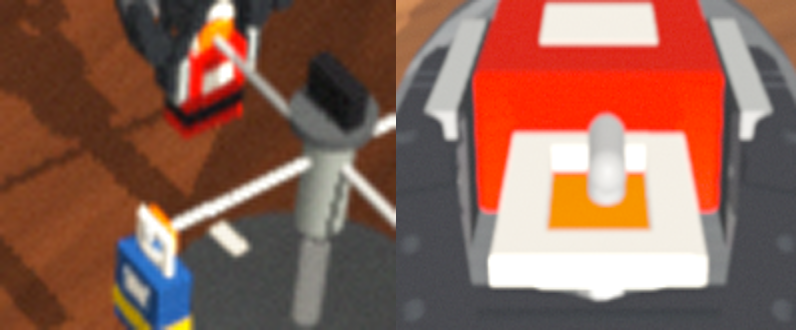

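The wrist crop shows the tip at (605,165) standing in front of the tab, with the orange pusher pressed back behind the hole. The tab is past the tip, so I lower it now.

Emit:
carry_out([
  [[0, 0, 0], [0, 0, 0.2], 180],
  [[0, 0, 0], [0, 0, 0.4], 180],
  [[0, 0, 0], [0, 0, 0.6], 180],
  [[0, 0, 0], [0, 0, 0.8], 180],
  [[0, 0, 0], [0, 0, 1.0], 180],
  [[0, 0, 0], [0, 0, 1.0], 180],
  [[0, 0, 0], [0, 0, 1.0], 180],
  [[0, 0, 0], [0, 0, 1.0], 180],
])

```text
clock: 19.9
tcp_pos: [0.5324, 0.0936, 0.1216]
orientation: [-0.0, 0.154, 0.988, -0.0]
wrist_force: [-1.3, 0.7, -2.0]
finger_gap: 0.0436
grip_force: 20.8
```

```bash
python3 rad.py
```

```text
19.9 [0.5324 0.0936 0.1216] radial,tang mm [120.2  -0.4  50.4] holecentre-h -5.4 [-1.3  0.7 -2. ] yaw 162.23
```

Emit:
carry_out([
  [[0, 0, 0], [0.05, 0, 0.05], 180],
  [[0, 0, 0], [0.1, 0, 0.1], 180],
  [[0, 0, 0], [0.15, 0, 0.13], 180],
  [[0, 0, 0], [0.2, 0, 0.15], 180],
  [[0, 0, 0], [0.2, 0, 0.15], 180],
  [[0, 0, 0], [0.2, 0, 0.15], 180],
  [[0, 0, 0], [0.2, 0, 0.15], 180],
  [[0, 0, 0], [0.2, 0, 0.15], 180],
])

```text
clock: 20.9
tcp_pos: [0.5309, 0.0942, 0.1204]
orientation: [0.0, 0.154, 0.988, 0.0]
wrist_force: [-0.5, 0.5, 1.3]
finger_gap: 0.0441
grip_force: 20.9
```

```bash
python3 rad.py
```

```text
20.9 [0.5309 0.0942 0.1204] radial,tang mm [121.9  -0.3  51.5] holecentre-h -6.6 [-0.5  0.5  1.3] yaw 162.23
```

The upward force has risen by more than the box's weight, so the tab is resting on the bar. Opening gently.

Emit:
carry_out([
  [[0, 0, 0], [0, 0, 0], 135],
  [[0, 0, 0], [0, 0, 0], 125],
  [[0, 0, 0], [0, 0, 0], 115],
  [[0, 0, 0], [0, 0, 0], 100],
  [[0, 0, 0], [0, 0, 0], 80],
  [[0, 0, 0], [0, 0, 0], 60],
  [[0, 0, 0], [0, 0, 0], 60],
  [[0, 0, 0], [0, 0, 0], 60],
])

```text
clock: 21.9
tcp_pos: [0.5307, 0.0942, 0.1203]
orientation: [0.0, 0.154, 0.988, -0.0]
wrist_force: [-0.0, 0.9, -0.0]
finger_gap: 0.0654
grip_force: 0.0
```

```bash
python3 rad.py; python3 - <<'E'
from h import *
c,p,d=cam('scene'); K=p[195:270,300:390]; 
c,q,d=cam('wrist')
cv2.imwrite('pics/in3.png',np.hstack([cv2.resize(K[:,:,::-1],(396,330),interpolation=cv2.INTER_CUBIC),cv2.resize(q[280:420,220:420,::-1],(400,330))]))
E
```

```text
21.9 [0.5307 0.0942 0.1203] radial,tang mm [122.   -0.4  51.7] holecentre-h -6.7 [-0.   0.9 -0. ] yaw 162.23
```

View pics/in3.png

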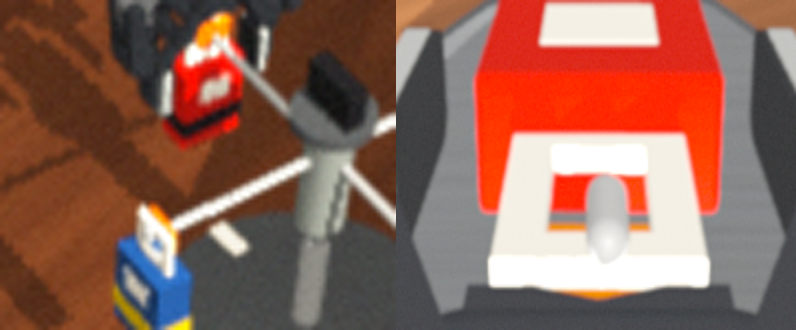

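The fingers are clear on both sides. The tab sits behind the tip at (607,220), with the pusher behind it. Lifting straight up.

Emit:
carry_out([
  [[0, 0, 0], [0, 0, -0.5], 60],
  [[0, 0, 0], [0, 0, -2], 60],
  [[0, 0, 0], [0, 0, -4], 60],
  [[0, 0, 0], [0, 0, -7], 60],
  [[0, 0, 0], [0, 0, -10], 60],
  [[0, 0, 0], [0, 0, -13], 60],
  [[0, 0, 0], [2, 0, -16], 60],
  [[0, 0, 0], [5, 0, -17], 60],
])

```text
clock: 23.0
tcp_pos: [0.484, 0.1095, 0.2934]
orientation: [0.002, 0.155, 0.988, 0.0]
wrist_force: [-0.1, -0.7, -0.3]
finger_gap: 0.0651
grip_force: 0.0
```

Emit:
carry_out([
  [[0, 0, 0], [2, 0, 0], 60],
  [[0, 0, 0], [4, 0, 0], 60],
  [[0, 0, 0], [4, 0, 0], 60],
  [[0, 0, 0], [4, 0, 0], 60],
  [[0, 0, 0], [4, 0, 0], 60],
  [[0, 0, 0], [4, 0, 0], 60],
  [[0, 0, 0], [4, 0, 0], 60],
  [[0, 0, 0], [4, 0, 0], 60],
])

```text
clock: 24.0
tcp_pos: [0.445, 0.1216, 0.2901]
orientation: [-0.0, 0.155, 0.988, -0.0]
wrist_force: [-0.5, 0.2, 0.1]
finger_gap: 0.0651
grip_force: 0.0
```

```bash
python3 rad.py; python3 chk.py; python3 - <<'E'
import cv2,numpy as np
a=cv2.imread('pics/chk_scene.png')[170:310,280:440]; b=cv2.imread('pics/chk_wrist.png')
cv2.imwrite('pics/fin.png',np.hstack([cv2.resize(a,(400,350)),cv2.resize(b,(400,350))]))
E
```

```text
24.0 [0.445  0.1216 0.2901] radial,tang mm [ 212.    -0.5 -118.1] holecentre-h 163.1 [-0.5  0.2  0.1] yaw 162.22
24.0 [0.445  0.1216 0.2901] yaw 162.2197802978325 [ 0.093  0.08  -0.101  1.39  -0.     0.403] [-0.5  0.2  0.1]
top orange 13 [0.5317 0.0994 0.1698] ang 159.68 top 0.1835 rad 0.1229
top bar 116 [0.5735 0.0813 0.1745] ang 161.5 top 0.1819 rad 0.0775
top mark 52 [0.5671 0.0829 0.0154] ang 161.83 top 0.0204 rad 0.0841
scene orange 16 [0.5358 0.0909 0.1753] ang 162.89 top 0.1828 rad 0.1163
scene bar 83 [0.5599 0.0834 0.175 ] ang 162.94 top 0.1834 rad 0.0911
scene mark 28 [0.5679 0.0828 0.0166] ang 161.73 top 0.0219 rad 0.0833
wrist bar 514 [0.556  0.0864 0.1767] ang 161.94 top 0.1834 rad 0.0957
```

View pics/fin.png

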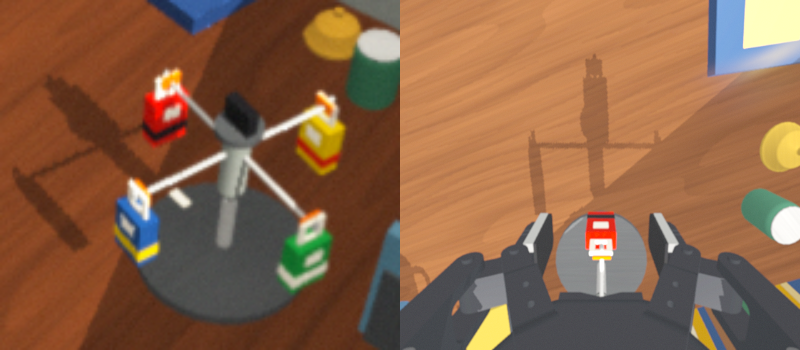

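The scene crop shows the red box hanging upright at (165,110) on the front hook like the other three, and the wrist view shows the tab between tip and pusher at (600,250). The robot is clear.

```bash
python3 -c "
from workcell import env
print(env.hand_in())"
```

```text
the job is handed in; nothing more can be done
None
```

The carousel's empty hook now points to the front, over the white mark to within about 1°, and the red book light hangs on it with its tab trapped between tip and pusher; I handed the job in at about 24 s of the 72 s allowed, with the robot clear.

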